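# Walk the vial block round to the reader fence

### The job

Walk the heavy aluminium vial block round by pushing at its corners with the fingertips until its windowed long face looks squarely at the reader's fence while still at least a finger's width clear of it, then push it home until that face stands flat against the fence, no part of it beyond the fence's ends, and leave it there. Only push: do not lift or tip the block, do not touch the vials standing in it, and leave the other things on the bench where they are.

Things in the scene. Friction and masses are not known exactly. Their poses are not given: they have to be found in the camera images.
- block: bare aluminium vial block, 88 (x) x 130 (y) x 45 high, 0.7-1.0 kg, loose. Origin under its centre, on the bench. +x side: long face with four dark window slots, which run in over the top edge; -x side: plain long face, roughly towards the robot. Starts 25-55 degrees anticlockwise (from above) out of square with the fence. Slides with 3-8 N; its sides are upright and smooth; eight pockets in its top
- front_left (a point): lower-left corner of the block's windowed face: in the block's frame at (44, 65, 20 high)
- front_right (a point): lower-right corner of the block's windowed face: in the block's frame at (44, -65, 20 high)
- reader: low grey bench reader, fixed, beyond the block. Its front is the fence: upright aluminium plate 300 long (y), 36 high, with a light strip. Origin at the foot of the middle of the fence's face; its -x axis points out of the face to the robot, so the block is flush when its front corners have x = 0 here. Housing behind it 240 wide, 113 deep, 58 high
- vial_a: capped clear vial, 25 dia x 59 high, standing loosely in a pocket of the block at its (21, -16.5); its foot (origin) is 8 above the bench, its top 67 above the bench, 22 above the block; not to be touched
- vial_b: capped clear vial, 25 dia x 59 high, standing loosely in a pocket of the block at its (21, 49.5); its foot (origin) is 8 above the bench, its top 67 above the bench, 22 above the block; not to be touched
- vial_c: capped clear vial, 25 dia x 59 high, standing loosely in a pocket of the block at its (21, -49.5); its foot (origin) is 8 above the bench, its top 67 above the bench, 22 above the block; not to be touched
- spare_vial: capped clear vial, 25 dia x 59 high, standing at one side of the work (it may swap places with a dropper bottle); origin under its centre; leave alone
- dropper_a: small white dropper bottle, 28 dia x 68 high, at one side of the work; origin under its centre; leave alone
- dropper_b: second dropper bottle, same size, at one side of the work; origin under its centre; leave alone
- bean_tray: empty blue plastic sample tray, 200 x 100 x 36 high, on the left; origin under its middle; leave alone
- cupping_bowl: white ceramic bowl, 90 dia x 60 high, on the right; origin under its centre; leave alone
- spoon: tasting spoon lying near the robot on the right, about 200 long; leave alone
There are look-alikes about, which are no part of the job. What is shaped like the block but pink or yellow is not meant.

How it is judged:
By the outcome, as a careful person would: the job done as asked, in the order asked, and still so for the second after the job is handed in, with the robot touching nothing.
It also fails if it takes over 72 s, if anything falls off the work surface, if the arm or the gripper's body presses on something with over 40 N, if the wrist force passes 120 N, or if a joint passes its speed limit or range.

### The arm

A 6-joint arm with a two-finger parallel gripper is mounted at the origin on the work surface. World frame = base frame: x ahead of the robot, y to its left, z up, the work surface at z = 0. Lengths are in m, angles in rad, forces in N, time in s.
With the tool pointing down it reaches from about 0.35 to 0.975 m from the base axis. Payload 4.9 kg.
Tool frame: the origin (TCP) lies midway between the tips of the shut fingers; the grasp point (between the pads) lies 19 mm behind it; z points along the fingers, y is the line along which they close (so a half turn about z gives the same grasp; the last joint's range is limited). The gripper opens to 85 mm and grips with 20 to 120 N. Pads are 22 mm wide; open, the fingers measure 114 mm over their backs; the gripper's body (76 mm by 85 mm) begins 54 mm behind the grasp point. The pads swing forward as they close: fully open they stand 13 mm farther back than shut.
Start: joints at [-1.411, 0.053, 1.613, -0, 1.476, -0.119], TCP at [0.172, -0.601, 0.231] pointing down, gripper open.
Joint ranges: [-3.01, 3.01], [-1.01, 2.22], [0.06, 2.58], [-1.02, 4.17], [0.09, 2.62], [-3.14, 3.14]. Speed limits (rad/s): [2.57, 2.57, 3.14, 3.14, 3.14, 3.14].

### API

Orientations are given as a rotation vector (axis times angle).
In Python, from station import ctrl, optics, job gives the robot as it stands.
- The arm moves only by the shell command python3 -m jog 'ROWS' [OPENING] [FORCE]. ROWS is JSON, a list of rows, each a list of 2 entries, a list of its own where there are three numbers: the shift along the tool's x, y, z in m, then the turn, a rotation vector about the tool's x, y, z in rad. A call has 1 to 5 rows; each row is the pose to reach, as a shift and turn from the pose commanded when the call began, along the tool's axes at that moment; what a row does not reach only later rows make up. A row lasts 1/10 s, in which the tool goes at most 50 mm and 8.59 degrees, less where a joint would pass 70% of its speed; a pose out of reach is approached as far as the arm can. A call with a gripper value outside its range is refused whole. OPENING is the opening, from 0 (shut) to 1 (fully open), set as the call begins (- or left out, the last holds). The fingers move at their own pace and stop on an object; FORCE is the grip in N (left out, the last holds). Time passes only in rows, so rows that repeat a pose let the fingers close. It gives the time, the measured TCP pose, the force, the opening and the grip force at its end, in the units of the state.
- ctrl.get_obs(): the state, without advancing time (a new reading comes with each control period).
- optics.get_image(name): name is "side" or "top"; returns a dict with "image" (420x560x3 uint8, blue, green, red), "fx", "fy", "cx", "cy" (pixels), "rvec" (rotation vector, rad) and "tvec" (3), from world to camera coordinates, as OpenCV has them. Camera axes: x right, y down, z forward; pixel columns grow to the right and rows downward; lengths in m; the calibration is good to about 2 mm. A picture is of the moment at which its call begins. There is no depth.
- job.finish_job(): hands the job in; it is judged then, once.
The state is a dict: "t": time; "q": joint angles; "dq": joint speeds; "effort": joint torques, N m; "tool_pos": TCP position; "tool_rot": TCP orientation; "contact_force": force on the tool from outside, world axes, zero at the start; "wrist_torque": the same for the moment, N m; "opening": finger opening in m; "grip_force": force on a finger pad.
Only numpy, scipy, OpenCV 4.12 (cv2) and the standard library are available. Lean on these libraries where they do the work, as an engineer would, in place of code of your own. Each camera call takes 0.05 s, during which the arm holds its last target. There are 200 camera calls.

## Working session

There is one attempt and no reset: what is moved stays moved. The work goes in short steps, Python scripts to look and compute and a shell command to move; the robot and the scene stay as the last step left them, time stands still between calls to the robot, and variables do not carry over. Pictures are saved under pics/ and viewed, at most 10 in all, crops included, and the job is handed in when it is done.

```bash
ls; mkdir -p pics
python3 - <<'E'
from station import ctrl, optics, job
import cv2,numpy as np
o=ctrl.get_obs();print(o['t'],o['tool_pos'],o['tool_rot'],o['opening'])
for n in('top','side'):
    d=optics.get_image(n);cv2.imwrite(f'pics/{n}0.png',d['image'])
    R=cv2.Rodrigues(np.array(d['rvec'],float))[0];print(n,d['fx'],d['cx'],d['cy'],-R.T@np.ravel(d['tvec']),R.round(2).tolist())
E
```

```text
pics
0.0 [ 0.17188356 -0.6002504   0.2300784 ] [-3.10909632e+00 -4.36211274e-01  8.00504786e-05] 0.08540364527976567
top 391.92259504380746 275.7056955139843 206.72841662529493 [0.36758956 0.03274141 0.90962192] [[0.11, -0.99, -0.0], [-0.97, -0.1, -0.2], [0.2, 0.02, -0.98]]
side 409.78590154987995 283.6512634104263 211.20424877878514 [0.26447134 0.57549869 0.69185204] [[-0.88, -0.47, 0.02], [-0.35, 0.64, -0.68], [0.31, -0.6, -0.74]]
```

View pics/top0.png

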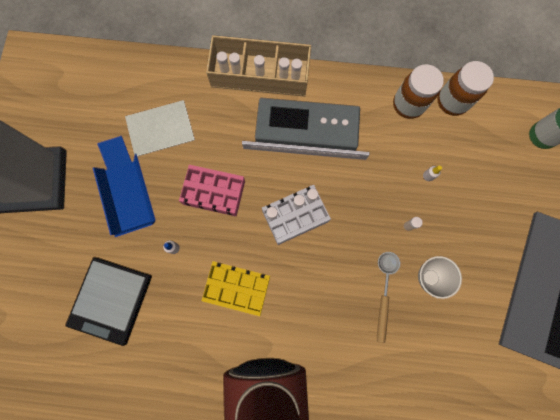

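View pics/side0.png

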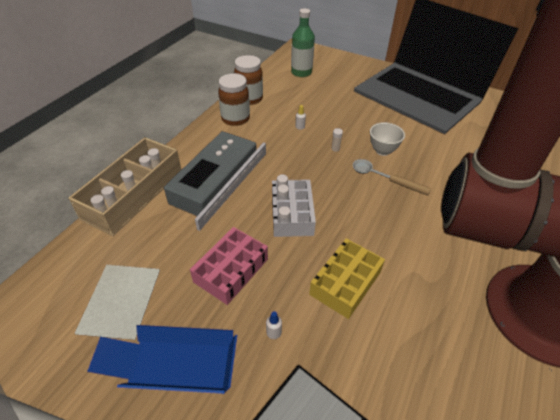

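Candidates in the top view are silver (296,214), pink (212,191) and yellow (236,288). The silver one fits: it is bare aluminium, holds three vials and lies in front of the fence (242,147)-(368,155). I'll confirm it in a crop.

Run:
```python
import cv2
a=cv2.imread('pics/top0.png')[130:255,230:380]
cv2.imwrite('pics/crop1.png',cv2.resize(a,None,fx=4.8,fy=4.8,interpolation=cv2.INTER_CUBIC)[:600])
```

```text
(no output)
```

View pics/crop1.png

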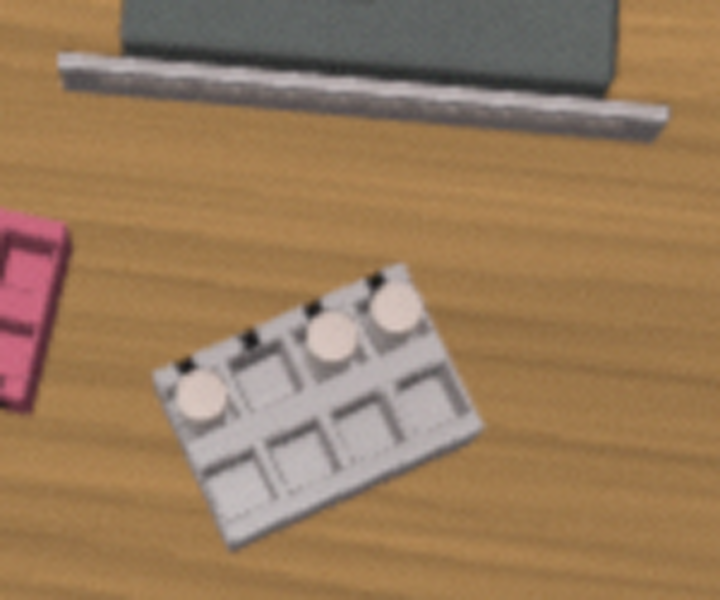

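The crop confirms the silver block: three white caps, dark slots on the upper-left long edge towards the fence. Next step is a measuring helper.

```bash
cat > h.py <<'E'
from station import ctrl, optics, job
import cv2,numpy as np
def ray(d,px,z):
    R=cv2.Rodrigues(np.array(d['rvec'],float))[0];t=np.ravel(d['tvec']);C=-R.T@t
    px=np.atleast_2d(px).astype(float)
    v=np.c_[(px[:,0]-d['cx'])/d['fx'],(px[:,1]-d['cy'])/d['fy'],np.ones(len(px))]@R
    return (C+v*((z-C[2])/v[:,2])[:,None])[:,:2]
def proj(d,P):
    K=np.array([[d['fx'],0,d['cx']],[0,d['fy'],d['cy']],[0,0,1.]])
    return cv2.projectPoints(np.array(P,float),np.array(d['rvec'],float),np.array(d['tvec'],float),K,None)[0][:,0]
def block(d,near,vmin=140):
    """pose (x,y,yaw) of the light top face near a world point"""
    h=cv2.cvtColor(d['image'],cv2.COLOR_BGR2HSV)
    m=((h[...,1]<60)&(h[...,2]>vmin)).astype(np.uint8)*255
    roi=np.zeros_like(m);c=proj(d,[[*near,.045]])[0];cv2.circle(roi,tuple(int(v) for v in c),48,255,-1)
    m=cv2.morphologyEx(m&roi,cv2.MORPH_CLOSE,np.ones((3,3),np.uint8))
    cs=cv2.findContours(m,cv2.RETR_EXTERNAL,cv2.CHAIN_APPROX_NONE)[0];k=max(cs,key=cv2.contourArea)
    w=(ray(d,k[:,0],.045)*1000).astype(np.float32)
    (x,y),s,_=r=cv2.minAreaRect(w);b=cv2.boxPoints(r)
    e=max((b[1]-b[0],b[2]-b[1]),key=np.linalg.norm);a=np.degrees(np.arctan2(e[1],e[0]))-90
    return x,y,(a+90)%180-90,s,m,b
E
python3 - <<'E'
from h import *
d=optics.get_image('top')
h=cv2.cvtColor(d['image'],cv2.COLOR_BGR2HSV)
px=lambda c:np.array(c)/4.8+np.array([230,130])
q=px([(153,375),(405,263),(483,428),(232,548)]);w=ray(d,q,.045)*1000;print(w.round(),w.mean(0).round(1))
for a,b in((0,1),(1,2),(2,3),(3,0)):
    e=w[a]-w[b];print(np.hypot(*e).round(1),np.degrees(np.arctan2(*e[::-1])).round(1))
f0=ray(d,px([(62,88),(655,142)]),0)*1000;f1=ray(d,px([(60,56),(668,110)]),.036)*1000;print(f0.round(),f1.round())
for f in(f0,f1):e=f[0]-f[1];print(np.hypot(*e),np.degrees(np.arctan2(e[1],e[0]))-90)
for v in(130,140,150,160):
  r=block(d,w.mean(0)/1000,v);print(v,np.round(r[:3],1),np.round(r[3],1))
for p in [(262,206),(281,236),(276,232),(306,220),(300,152),(300,149)]:print(p,h[p[1],p[0]])
for n,p in dict(dropY=(415,223),dropblue=(169,247),dropyellow=(434,172)).items():print(n,(ray(d,p,.05)*1000).round())
E
```

```text
[[537.  82.]
 [603. -30.]
 [528. -73.]
 [460.  37.]] [531.9   3.9]
130.9 120.5
86.7 29.7
129.8 -58.4
89.2 -149.5
[[ 689.  148.]
 [ 692. -154.]] [[ 692.  146.]
 [ 696. -152.]]
301.8629905918805 0.5934493780381729
298.2507397806245 0.7079794424645485
130 [532.9   6.2  30.7] [ 88.7 131.6]
140 [533.3   6.4  30.5] [ 87.9 131.7]
150 [533.6   6.1  30.8] [ 87.8 130.6]
160 [534.    5.7  30.8] [ 87.5 129.5]
(262, 206) [ 16 113 158]
(281, 236) [  9  10 176]
(276, 232) [175   8 191]
(306, 220) [173  12 184]
(300, 152) [ 4 22 92]
(300, 149) [  6  10 129]
dropY [[ 538. -260.]]
dropblue [[428. 275.]]
dropyellow [[ 661. -299.]]
```

```bash
python3 -m jog '[[[0.446,-0.466,0],[0,0,-0.255]],[[0.446,-0.466,0],[0,0,-0.255]],[[0.446,-0.466,0],[0,0,-0.255]],[[0.446,-0.466,0],[0,0,-0.255]],[[0.446,-0.466,0],[0,0,-0.255]]]' 1
cat >> h.py <<'E'
from scipy.spatial.transform import Rotation as Ro
def togo(x,y,z,yaw):
    """shift (mm) and turn about tool axes to reach a tool-down pose (mm, deg)"""
    o=ctrl.get_obs();R=Ro.from_rotvec(o['tool_rot']);p=np.array(o['tool_pos'])*1000
    G=Ro.from_euler('z',yaw,degrees=True)*Ro.from_rotvec([np.pi,0,0])
    print('t',round(o['t'],2),'p',p.round(1),'yaw',np.degrees(np.arctan2(*R.as_matrix()[[1,0],0])).round(2),'F',np.round(o['contact_force'],1))
    print('togo',R.inv().apply(np.array([x,y,z])-p).round(1),(R.inv()*G).as_rotvec().round(4))
E
python3 -c "
from h import *
togo(473,-30,230,30.6)"
```

```text
t: 0.65
tool_pos: [0.2889, -0.3777, 0.2309]
tool_rot: [-3.03, -0.827, -0.0]
contact_force: [0.4, 0.5, 0.5]
opening: 0.0854
grip_force: 0.0
t 0.65 p [ 288.9 -377.7  230.9] yaw 30.54 F [0.4 0.5 0.5]
togo [ 335.2 -205.9    1.1] [-0.0003 -0.0003 -0.001 ]
```

```bash
python3 -m jog '[[[0.335,-0.206,0],[0,0,0]],[[0.335,-0.206,0],[0,0,0]],[[0.335,-0.206,0],[0,0,0]],[[0.335,-0.206,0],[0,0,0]],[[0.335,-0.206,0],[0,0,0]]]' >/dev/null
python3 -m jog '[[[0.12,-0.074,0],[0,0,0]],[[0.12,-0.074,0],[0,0,0]],[[0.12,-0.074,0],[0,0,0]],[[0.12,-0.074,0],[0,0,0]],[[0.12,-0.074,0],[0,0,0]]]' >/dev/null
python3 -c "
from h import *
togo(473,-30,10,30.6)"
```

```text
t 1.65 p [470.7 -33.  230.8] yaw 30.72 F [-0.4 -0.2  0.6]
togo [  3.8  -1.3 220.8] [-0.0004  0.0011  0.0021]
```

```bash
python3 -m jog '[[[0.0,0.0,0.16],[0,0,0]],[[0.0,0.0,0.16],[0,0,0]],[[0.0,0.0,0.16],[0,0,0]],[[0.0,0.0,0.16],[0,0,0]],[[0.0,0.0,0.16],[0,0,0]]]'
python3 - <<'E'
from h import *
togo(473,-30,10,30.6)
a=optics.get_image('top')['image'][120:270,220:380];b=optics.get_image('side')['image'][110:260,220:380]
cv2.imwrite('pics/p2.png',cv2.resize(np.hstack([a,b]),None,fx=2.5,fy=2.5,interpolation=cv2.INTER_CUBIC))
E
```

```text
t: 2.15
tool_pos: [0.469, -0.0345, 0.0697]
tool_rot: [-3.029, -0.825, 0.006]
contact_force: [0.7, 0.9, 0.6]
opening: 0.0856
grip_force: 0.0
t 2.15 p [469.  -34.5  69.7] yaw 30.47 F [0.7 0.9 0.6]
togo [ 5.9 -1.7 59.7] [-0.003   0.0034 -0.0022]
```

View pics/p2.png

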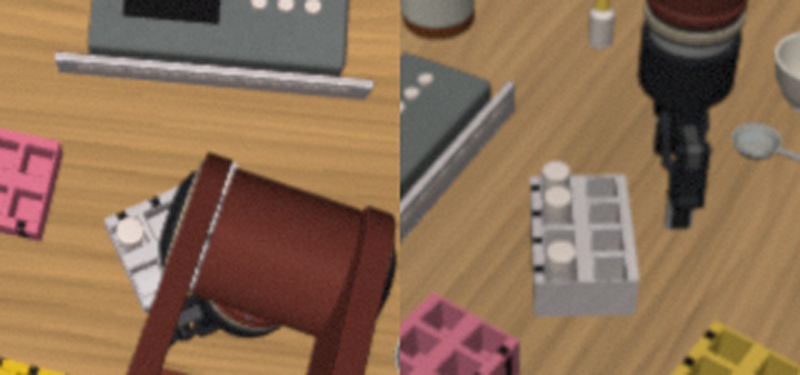

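The top view shows the arm hiding all but the block's left end. The side view shows the open fingers (≈(685,215)) behind the plain face and clear of it. I'll go down and then ease forward to contact.

```bash
python3 -m jog '[[[0.002,-0.002,0.03],[0,0,0]],[[0.002,-0.002,0.06],[0,0,0]],[[0.002,-0.002,0.06],[0,0,0]]]'
python3 -m jog '[[[0.006,0,0],[0,0,0]],[[0.010,0,0],[0,0,0]],[[0.013,0,0],[0,0,0]],[[0.015,0,0],[0,0,0]],[[0.015,0,0],[0,0,0]]]'
python3 - <<'E'
from h import *
togo(533-55*.861,6-55*.509,10,30.6)
d=optics.get_image('side')
for v in(140,150,160,170,180):
  r=block(d,(.533,.006),v);print(v,np.round(r[:3],1),np.round(r[3],1))
h=cv2.cvtColor(d['image'],cv2.COLOR_BGR2HSV)
for p in((290,228),(312,225),(275,227),(300,200)):print(h[p[1],p[0]])
E
```

```text
t: 2.55
tool_pos: [0.4708, -0.0311, 0.0108]
tool_rot: [-3.029, -0.828, 0.003]
contact_force: [-0.7, 0.6, 0.4]
opening: 0.0855
grip_force: 0.0
t: 3.05
tool_pos: [0.4853, -0.0233, 0.0121]
tool_rot: [3.03, 0.829, 0.002]
contact_force: [-0.9, 0.3, 0.1]
opening: 0.085
grip_force: 0.0
t 3.05 p [485.3 -23.3  12.1] yaw 30.61 F [-0.9  0.3  0.1]
togo [ 1.  -1.   2.1] [ 0.0009 -0.0011  0.0001]
140 [538.4  -2.5  30.6] [ 88.6 154.2]
150 [539.2  -3.8  30.4] [ 88.5 151.2]
160 [538.1  -4.8  29. ] [ 88.  149.5]
170 [538.5  -4.9  30.6] [ 86.1 150.2]
180 [549.6  14.5  31.3] [ 47.  123.1]
[  4  15 135]
[  8  15 138]
[  0  14 128]
[176  10 177]
```

```bash
python3 -m jog '[[[0.005,-0.0027,0],[0,0,0.05]],[[0.007,-0.0053,0],[0,0,0.1]],[[0.009,-0.0078,0],[0,0,0.15]],[[0.011,-0.0102,0],[0,0,0.2]],[[0.013,-0.0126,0],[0,0,0.25]]]'
python3 - <<'E'
from h import *
togo(533,6,10,0.65)
d=optics.get_image('side')
r=block(d,(.540,.006),150);print(np.round(r[:3],1),np.round(r[3],1));print(np.round(r[5]))
a=d['image'][110:260,180:380].copy()
for i in r[5]:
  p=proj(d,[[*i/1000,.045]])[0]-[180,110];cv2.circle(a,tuple(int(round(v)) for v in p),1,(0,0,255),-1)
cv2.imwrite('pics/p3.png',cv2.resize(a,None,fx=4,fy=4,interpolation=cv2.INTER_CUBIC))
E
```

```text
t: 3.6
tool_pos: [0.4875, -0.0065, 0.0112]
tool_rot: [3.109, 0.443, -0.008]
contact_force: [-6.8, -2.9, 5.4]
opening: 0.0854
grip_force: 3.7
t 3.6 p [487.5  -6.5  11.2] yaw 16.23 F [-6.8 -2.9  5.4]
togo [47.2  0.7  1. ] [0.0007 0.0051 0.2718]
[5.451e+02 5.000e-01 1.860e+01] [ 88.3 152.1]
[[479.  58.]
 [528. -86.]
 [611. -57.]
 [563.  87.]]
```

View pics/p3.png

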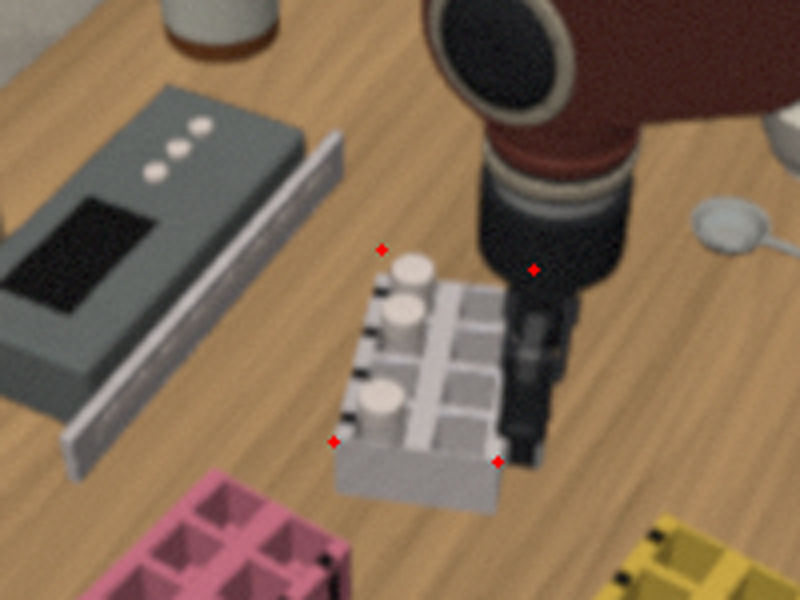

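Side view: the block has turned to about 17°, the left fingertip is at the back-left corner (500,465), and the gripper is well clear of the vials. I'll carry on turning.

```bash
python3 -m jog '[[[0.0018,-0.0027,0],[0,0,0.05]],[[0.0037,-0.0053,0],[0,0,0.1]],[[0.0057,-0.0078,0],[0,0,0.15]],[[0.0079,-0.0102,0],[0,0,0.2]],[[0.011,-0.0134,0],[0,0,0.27]]]'
python3 -m jog '[[[0.0,0,0],[0,0,0]],[[0.0,0,0],[0,0,0]]]'
cat >> h.py <<'E'
def left_edges(d,near,v=150):
    """side view: yaw from the plain/front long edges, corners of left end"""
    r=block(d,near,v);b=r[5];i=b[np.argsort(-b[:,1])][:2];return r,i
E
python3 - <<'E'
from h import *
togo(533,6,10,0.65)
d=optics.get_image('side')
r,i=left_edges(d,(.545,.012));print(np.round(r[:3],1),np.round(r[3],1),np.round(i))
a=d['image'][110:260,180:380].copy()
cv2.imwrite('pics/p4.png',cv2.resize(a,None,fx=4,fy=4,interpolation=cv2.INTER_CUBIC))
E
```

```text
t: 4.15
tool_pos: [0.4936, 0.01, 0.0109]
tool_rot: [3.141, 0.02, -0.01]
contact_force: [-7.8, -1.7, 6.9]
opening: 0.0853
grip_force: 4.1
t: 4.35
tool_pos: [0.4945, 0.0105, 0.0108]
tool_rot: [-3.141, -0.023, 0.006]
contact_force: [-5.5, 0.7, 3.4]
opening: 0.0856
grip_force: 2.6
t 4.35 p [494.5  10.5  10.8] yaw 0.86 F [-5.5  0.7  3.4]
togo [38.4  5.   0.7] [-0.0009  0.0036  0.0036]
[563.    3.8   4.4] [ 68.6 150.7] [[591.  82.]
 [523.  76.]]
```

View pics/p4.png

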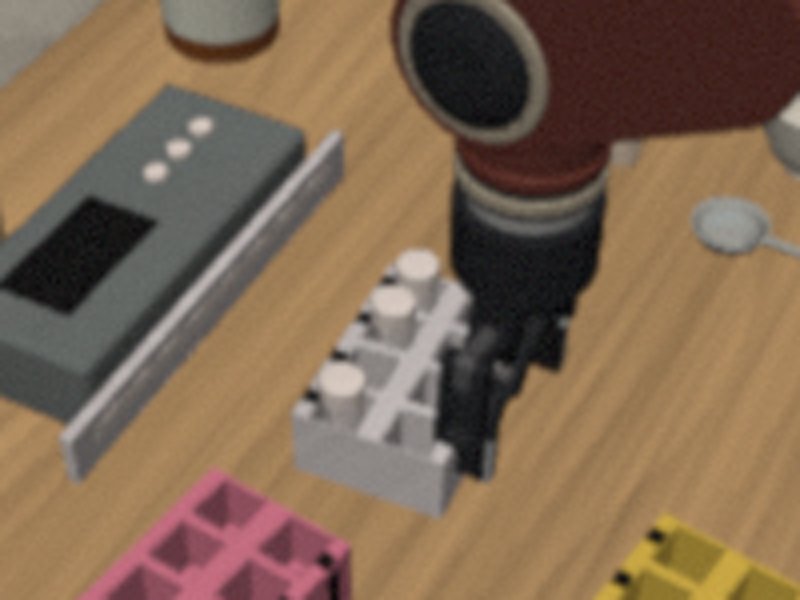

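The block is nearly square now (front edge (295,408) to about (415,262)), with both fingers close to the plain face. A short square push should bring both fingertips into contact. Then I'll back off so the top camera can check it.

```bash
python3 -m jog '[[[0.006,0,0],[0,0,0.003]],[[0.012,0,0],[0,0,0.003]],[[0.018,0,0],[0,0,0.003]],[[0.024,0,0],[0,0,0.003]],[[0.028,0,0],[0,0,0.003]]]'
python3 -m jog '[[[0,0,0],[0,0,0]],[[-0.01,0,0],[0,0,0]],[[-0.03,0,-0.02],[0,0,0]],[[-0.05,0,-0.06],[0,0,0]],[[-0.08,0,-0.11],[0,0,0]]]'
python3 -m jog '[[[-0.03,-0.04,-0.03],[0,0,0]],[[-0.05,-0.08,-0.05],[0,0,0]],[[-0.05,-0.12,-0.05],[0,0,0]],[[-0.05,-0.16,-0.05],[0,0,0]],[[-0.05,-0.2,-0.05],[0,0,0]]]'
python3 - <<'E'
from h import *
togo(533,6,10,0.65)
d=optics.get_image('top')
for v in(140,150,160):
  r=block(d,(.578,.014),v);print(np.round(r[:3],1),np.round(r[3],1),np.round(r[5]).tolist())
a=d['image'][110:260,200:400]
cv2.imwrite('pics/p5.png',cv2.resize(a,None,fx=4,fy=4,interpolation=cv2.INTER_CUBIC))
E
```

```text
t: 4.9
tool_pos: [0.5216, 0.0105, 0.0103]
tool_rot: [-3.141, -0.017, 0.01]
contact_force: [-10.1, 0.4, 6.6]
opening: 0.0854
grip_force: 5.2
t: 5.4
tool_pos: [0.4467, 0.0095, 0.1142]
tool_rot: [-3.141, -0.017, 0.003]
contact_force: [0.6, -0.2, 1.7]
opening: 0.0851
grip_force: 0.0
t: 5.9
tool_pos: [0.3959, 0.2106, 0.1651]
tool_rot: [-3.141, -0.017, -0.006]
contact_force: [1.3, 0.5, -0.5]
opening: 0.0851
grip_force: 0.0
t 5.9 p [395.9 210.6 165.1] yaw 0.63 F [ 1.3  0.5 -0.5]
togo [134.2 206.3 155.4] [-0.001  -0.0037 -0.0003]
[576.8  10.3   0.6] [ 88.9 130. ] [[532.0, 75.0], [533.0, -55.0], [622.0, -54.0], [621.0, 76.0]]
[576.9  10.3   0.7] [ 88.5 130. ] [[532.0, 75.0], [533.0, -55.0], [622.0, -54.0], [620.0, 76.0]]
[577.3  10.3   0.6] [ 87.9 130. ] [[533.0, 75.0], [534.0, -55.0], [622.0, -54.0], [621.0, 76.0]]
```

View pics/p5.png

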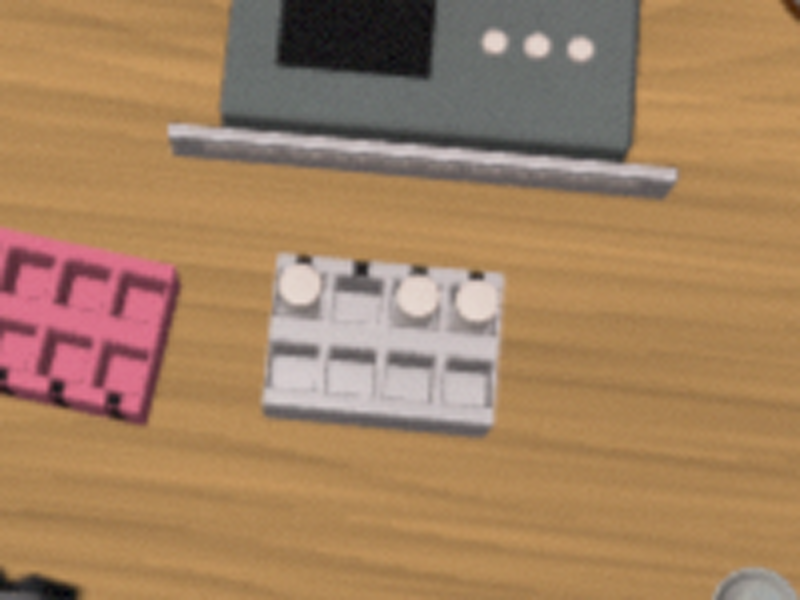

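The top view shows the windowed face square to the fence (0.6° against 0.65°) and about 69 mm clear. Now I'll return behind the block and push it home.

```bash
python3 -m jog '[[[0,0.05,0],[0,0,0]],[[0,0.1,0],[0,0,0]],[[0,0.15,0],[0,0,0]],[[0.03,0.2,0],[0,0,0]],[[0.06,0.2,0.01],[0,0,0]]]'
python3 -m jog '[[[0.02,0,0.04],[0,0,0]],[[0.03,0,0.085],[0,0,0]],[[0.035,0,0.125],[0,0,0]],[[0.04,0,0.145],[0,0,0]],[[0.045,0,0.145],[0,0,0]]]'
python3 -c "
from h import *
togo(591,10,10,.65)"
```

```text
t: 6.45
tool_pos: [0.4595, 0.0053, 0.1561]
tool_rot: [3.139, 0.008, 0.01]
contact_force: [0.8, 0.9, 1.2]
opening: 0.0854
grip_force: 0.0
t: 6.95
tool_pos: [0.4999, 0.0103, 0.0053]
tool_rot: [-3.141, -0.017, 0.012]
contact_force: [-0.3, 0.2, 0.1]
opening: 0.0851
grip_force: 0.0
t 6.95 p [499.9  10.3   5.3] yaw 0.61 F [-0.3  0.2  0.1]
togo [91.1  1.3 -5.4] [-0.001   0.0074 -0.0008]
```

```bash
python3 -m jog '[[[0.01,0,-0.005],[0,0,0]],[[0.02,0,-0.005],[0,0,0]],[[0.028,0,-0.005],[0,0,0]],[[0.036,0,-0.005],[0,0,0]],[[0.044,0,-0.005],[0,0,0]]]'
python3 -m jog '[[[0.008,0,0],[0,0,0]],[[0.016,0,0],[0,0,0]],[[0.024,0,0],[0,0,0]],[[0.03,0,0],[0,0,0]],[[0.034,0,0],[0,0,0]]]'
python3 -m jog '[[[0.003,0,0],[0,0,0]],[[0.006,0,0],[0,0,0]],[[0.008,0,0],[0,0,0]],[[0.009,0,0],[0,0,0]],[[0.010,0,0],[0,0,0]]]'
```

```text
t: 7.45
tool_pos: [0.5469, 0.0106, 0.0164]
tool_rot: [3.141, 0.018, -0.006]
contact_force: [-12.0, 0.1, 9.4]
opening: 0.0853
grip_force: 6.2
t: 7.95
tool_pos: [0.5812, 0.0109, 0.0164]
tool_rot: [3.141, 0.018, -0.005]
contact_force: [-11.6, 0.1, 8.3]
opening: 0.0853
grip_force: 5.8
t: 8.45
tool_pos: [0.5907, 0.0111, 0.0164]
tool_rot: [3.141, 0.018, -0.005]
contact_force: [-10.6, -0.6, 7.7]
opening: 0.0858
grip_force: 6.3
```

```bash
python3 -m jog '[[[0.001,0,0],[0,0,0]],[[0.002,0,0],[0,0,0]],[[0.002,0,0],[0,0,0]]]'
python3 -m jog '[[[0.001,0,0],[0,0,0]],[[0.002,0,0],[0,0,0]],[[0.002,0,0],[0,0,0]]]'|grep -E 'pos|force'
python3 - <<'E'
from h import *
d=optics.get_image('side');a=d['image'][90:240,150:350]
cv2.imwrite('pics/p6.png',cv2.resize(a,None,fx=4,fy=4,interpolation=cv2.INTER_CUBIC))
E
```

```text
t: 8.75
tool_pos: [0.5906, 0.0111, 0.0164]
tool_rot: [3.141, 0.018, -0.014]
contact_force: [-19.7, -1.1, 14.8]
opening: 0.0852
grip_force: 9.7
tool_pos: [0.5906, 0.0111, 0.0164]
contact_force: [-27.0, -2.0, 21.3]
grip_force: 13.9
```

View pics/p6.png

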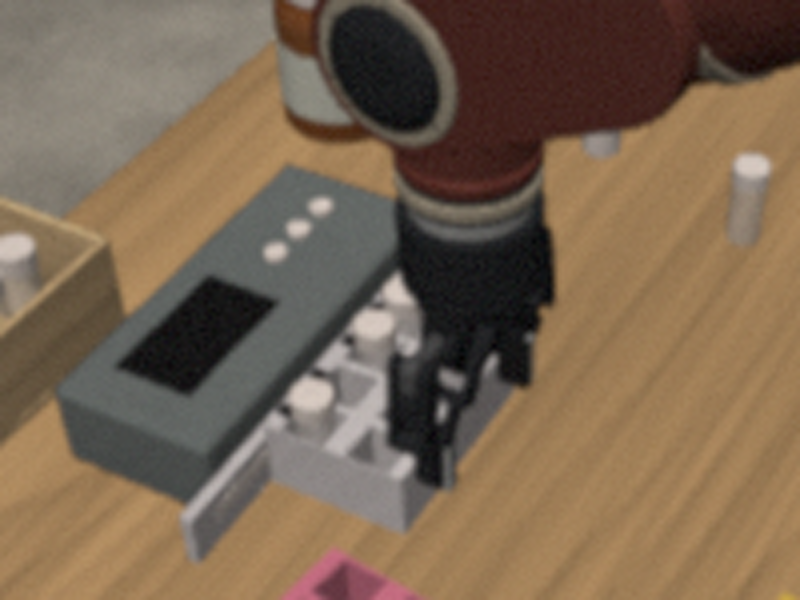

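The face is against the fence: the tool has stalled at x=0.5906 while the force climbs, and the vials are untouched. I'll back off and verify.

```bash
python3 -m jog '[[[-0.004,0,0],[0,0,0]],[[-0.012,0,0],[0,0,0]],[[-0.03,0,0],[0,0,0]],[[-0.06,0,-0.02],[0,0,0]],[[-0.10,0,-0.06],[0,0,0]]]'
python3 -m jog '[[[-0.03,-0.02,-0.04],[0,0,0]],[[-0.07,-0.05,-0.07],[0,0,0]],[[-0.09,-0.1,-0.09],[0,0,0]],[[-0.09,-0.15,-0.09],[0,0,0]],[[-0.09,-0.2,-0.09],[0,0,0]]]'|grep pos
python3 - <<'E'
from h import *
d=optics.get_image('top')
for v in(140,150,165):
  r=block(d,(.645,.011),v);print(np.round(r[:3],1),np.round(r[3],1))
a=d['image'][90:240,200:400]
cv2.imwrite('pics/p7.png',cv2.resize(a,None,fx=4,fy=4,interpolation=cv2.INTER_CUBIC))
E
```

```text
t: 9.6
tool_pos: [0.4989, 0.0101, 0.0694]
tool_rot: [-3.141, -0.017, 0.003]
contact_force: [0.7, -0.5, 2.8]
opening: 0.0854
grip_force: 0.0
tool_pos: [0.4097, 0.1957, 0.1634]
[647.1  13.4   0.8] [ 93.3 207.6]
[647.   13.6   0.7] [ 92.5 207.4]
[647.4  13.6   0.7] [ 91.4 207.4]
```

View pics/p7.png

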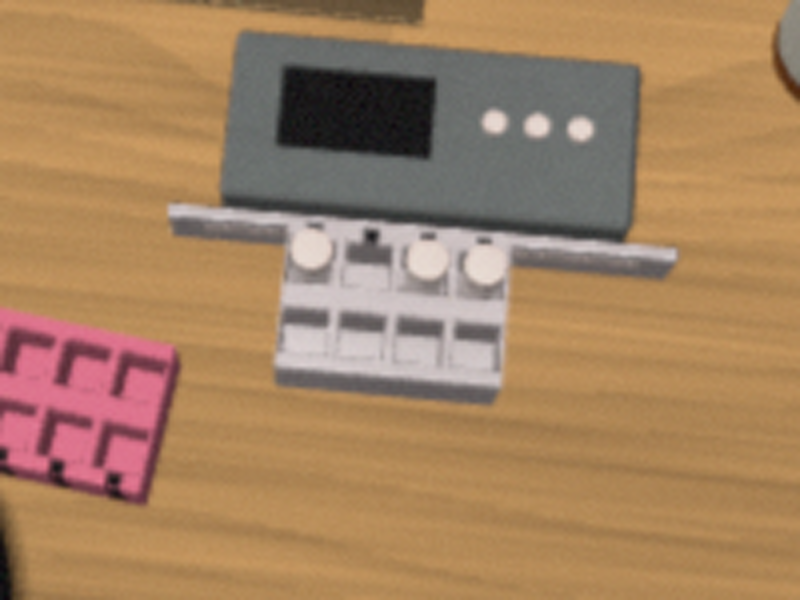

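Run:
```python
from h import *
d=optics.get_image('top');g=cv2.cvtColor(d['image'],cv2.COLOR_BGR2HSV)
def sub(col,r0,r1,f):   # subpixel row of strongest value edge
    c=g[r0:r1,col,2].astype(float);D=np.diff(c)*f;i=int(np.clip(D.argmax(),1,len(D)-2));a,b,e=D[i-1:i+2]
    return r0+i+.5+.5*(a-e)/(a-2*b+e+1e-9)
def fit(cols,r,f,z):
    w=ray(d,[(c,sub(c,*r(c),f)) for c in cols],z)*1000;p=np.polyfit(w[:,1],w[:,0],1)
    k=abs(w[:,0]-np.polyval(p,w[:,1]))<1.5;p=np.polyfit(w[k,1],w[k,0],1);return np.degrees(-np.arctan(p[0])).round(2),np.polyval(p,12).round(1),k.sum()
print('back top',fit(range(272,323),lambda c:(int(181+(c-270)*.075),int(190+(c-270)*.075)),-1,.045))
fc=list(range(246,268))+list(range(332,364))
print('fence top rear',fit(fc,lambda c:(int(138+(c-243)*.087),int(143+(c-243)*.087)),1,.036))
print('fence foot',fit(fc,lambda c:(int(146+(c-243)*.087),int(152+(c-243)*.087)),1,0))
o=ctrl.get_obs();print(o['t'],o['contact_force'])
```

```text
back top (np.float64(-4.91), np.float64(603.9), np.int64(13))Traceback (most recent call last):
  File "<stdin>", line 11, in <module>
  File "<stdin>", line 8, in fit
    raise TypeError("expected non-empty vector for x")
TypeError: expected non-empty vector for x
```

Run:
```python
from h import *
d=optics.get_image('top');g=cv2.GaussianBlur(d['image'],(3,3),0);g=cv2.cvtColor(g,cv2.COLOR_BGR2HSV).astype(float)
def cross(ch,c,r0,r1,th):  # last row going down where channel crosses th, subpixel
    v=g[r0:r1,c,ch]-th;i=np.nonzero(v[:-1]*v[1:]<0)[0]
    return r0+i[-1]+v[i[-1]]/(v[i[-1]]-v[i[-1]+1]) if len(i) else np.nan
def fit(cols,ch,r,th,z):
    p=np.array([(c,cross(ch,c,*r(c),th)) for c in cols]);p=p[~np.isnan(p[:,1])]
    w=(ray(d,p,z)*1000).astype(np.float32);a,b,x,y=cv2.fitLine(w,cv2.DIST_HUBER,0,.01,.01).ravel()
    print(len(p),'yaw',np.round(-np.degrees(np.arctan(a/b)),2),'x at y=12',np.round(x+(12-y)*a/b,1))
fit(range(273,322),2,lambda c:(178,192),152,.045)
fit(range(273,322),1,lambda c:(180,200),65,0)
fc=list(range(246,268))+list(range(332,364))
fit(fc,1,lambda c:(143+int((c-243)*.087),158+int((c-243)*.087)),65,0)
print(ctrl.get_obs()['t'])
```

```text
49 yaw 0.53 x at y=12 589.3
48 yaw 0.6 x at y=12 602.9
53 yaw 0.67 x at y=12 691.3
10.25
```

Measured on the bench, the block's back foot is 88.4 mm from the fence for an 88 mm block, and the angles agree to about 0.1°, so it is flush.

```bash
python3 -c "
from station import job;print(job.finish_job())"
```

```text
the job is handed in; nothing more can be done
None
```

The block was turned square to the fence with about 69 mm to spare, then pushed home. It now stands flush, to within about 0.4 mm and 0.1°, and well inside the fence's ends; the vials looked untouched in every picture, and the job is handed in.

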